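# Egg cooker off, then clip held open round the timing card

## Task

I want to slip a note behind the timing card that stands by the hot egg cooker, so first turn the cooker off: its dial fully anticlockwise to the end stop. Then pick up the steel spring clip by its tails, squeeze it wide open, and bring its gaping jaws in round the card's free upright edge, about half-way up, one jaw on each side, without bumping the card or letting the clip shut on it. Finish still holding the clip there, squeezed open, still and clear of the card, and leave the other things where they are.

Things in the scene. Friction and masses are not known exactly. Their poses are not given: they have to be found in the camera images.
- dial (a joint): the egg cooker's dial, rad: 0 = off, at the anticlockwise end stop; grows as the dial is turned clockwise seen from above, up to 2.6. It turns about an upright axis with light friction (0.04 N m) and stays where it is left
- dial_grip (a point): on the dial's axis, 7 mm below the top of its grip bar. Black dial: disc 44 mm across carrying an upright bar 42 long x 14 thick, 30 mm high above the disc, pinched across its thickness from above; point x runs along the bar and turns with it, z up. It sits on a white deck 100 x 120 mm, 42 mm high; the steamer tower (176 mm across, 180 high) stands 171 mm off on the -y side
- clip: steel spring clip like a large clothes peg, 100 mm long and 26 mm high, about 80 g, lying on its side on the table; origin on its pivot pin, at the clip's underside. x points along the clip to its jaws, z is the pivot axis (up). Left half on the +y side, right half on the -y side
- clip_tails (a point): where to squeeze: midway between the tail plates, 32 mm behind the pivot, 13 mm up (half-way). Axes as the clip. Shut, the tails splay: 49 mm over their outer faces here, 56 mm at the ends; plates reach from 8 to 50 mm behind the pivot. Fully squeezed they are parallel, 36 mm over the faces, at a firm stop. Spring: 3 N per tail to start, 6 N fully open
- clip_mouth (a point): midway between the two jaw tips, 44 mm ahead of the pivot and 76 mm ahead of clip_tails, half-way up the clip. Axes as the clip. The tips' end faces lie 6 mm further on; free depth behind this point is 37 mm
- clip_left (a joint): how far the left half has swung open, rad: 0 = jaws shut, 0.22 = fully open with a gap of 20 mm between the jaw tips. The right half swings by the same amount the other way; a spring shuts both when let go
- tip_left (a point): inner face of the left jaw tip, half-way up, 6 mm from its end
- tip_right (a point): inner face of the right jaw tip, half-way up, 6 mm from its end
- card_stand: stiff white timing card, 100 mm long, 80 mm high, 3 mm thick, standing upright (lower edge 12 mm, upper edge 92 mm above the table) in a fixed dark teak block 62 x 40 x 22 mm high. Origin on the table under the card's free upright edge; x runs along the card from that edge into the card, y is square to its faces, z up. The block begins 35 mm in from the free edge
- card_edge (a point): middle of the card's free upright edge, which faces the robot, 52 mm above the table; axes as card_stand
- lid: clear plastic cooker lid with a knob, 160 mm across, 74 mm high, loose; origin at its underside
- cup_a: grey porcelain egg cup, 50 mm across, 60 mm high, loose; origin at its underside
- cup_b: second grey porcelain egg cup, the same
- saucer: white ceramic saucer, 132 mm across, 8 mm high, loose, with the spoon on it; origin at its underside
- spoon: stainless egg spoon, 120 mm long, lying on the saucer; origin at its underside
- shaker: stoneware salt shaker, 44 mm across, 72 mm high, loose; origin at its underside
- jar: small glass jar, 56 mm across, 75 mm high, loose; origin at its underside
Mind the look-alikes: they are no part of the job. There is more than one size of the card_stand; the one meant has the size given above.

How it is judged:
On the way, in this order (a step that is already met when the one before it is completed fails the run):
1. the dial is turned off, to its anticlockwise stop (value of joint dial below 0.1 rad), for 0.2 s.
2. the clip is squeezed open and lifted off the table in the fingers (value of joint clip_left above 0.15 rad and contact force between clip and the fingers above 2 N and height (world z) of clip_mouth above 0.028 m and contact force between clip and table below 0.05 N), for 0.2 s.
At the end, for the whole second after the job is handed in: Dial within 0.1 rad of off; clip still, held squeezed open (each half over 0.15 rad) in the fingers; jaw tips on opposite sides of the card, 3 mm or more from its mid-plane, 5 mm or more in past the free edge, within 30 mm of mid-height; tails outside; under 0.5 N on card and stand (value of joint dial below 0.1 rad and value of joint clip_left above 0.15 rad and contact force between clip and the fingers above 2 N and ((y of tip_left in the frame of card_edge above 0.003 m and y of tip_right in the frame of card_edge below -0.003 m) or (y of tip_right in the frame of card_edge above 0.003 m and y of tip_left in the frame of card_edge below -0.003 m)) and x of each of tip_left, tip_right in the frame of card_edge above 0.005 m and z of tip_left in the frame of card_edge between -0.03 and 0.03 m and z of tip_right in the frame of card_edge between -0.03 and 0.03 m and x of clip_tails in the frame of card_edge below -0.02 m and contact force between clip and card_stand below 0.5 N and linear speed of clip below 0.03 m/s); the arm keeps its last pose, push and grip.
It fails at once if the clip bumps or shuts on the card or its stand (over 3 N) (contact force between clip and card_stand above 3 N).
It fails at once if a bystander is displaced by more than 30 mm (distance of any of lid, cup_a, cup_b, saucer, spoon, shaker, jar from where it was at the start of the episode above 0.03 m).
It also fails if it takes over 61 s, if anything falls off the work surface, if the arm or the gripper's body presses on something with over 40 N, if the wrist force passes 120 N, or if a joint passes its speed limit or range.

## Robot

A 7-joint arm with a two-finger parallel gripper is mounted at the origin on the work surface. World frame = base frame: x ahead of the robot, y to its left, z up, the work surface at z = 0. Lengths are in m, angles in rad, forces in N, time in s.
With the tool pointing down it reaches from about 0.4 to 0.85 m from the base axis. Payload 10.4 kg.
Tool frame: the origin (TCP) lies midway between the tips of the shut fingers; the grasp point (between the pads) lies 19 mm behind it; x points along the fingers, y is the direction in which the jaws open and shut, and the axes are right-handed (so a half turn about x gives the same grasp; the last joint's range is limited). The gripper opens to 87 mm and grips with 3 to 60 N. Pads are 19 mm wide; open, the fingers measure 117 mm over their backs; the gripper's body (75 mm by 190 mm) begins 51 mm behind the grasp point.
Start: joints at [-1.27, 0.332, -0.065, 1.46, 0.022, 1.35, -0.088], TCP at [0.199, 0.593, 0.223] pointing down, gripper open.
Joint ranges: [-2.6, 2.6], [-0.5, 2.12], [-1.47, 1.34], [0.16, 2.42], [-1.27, 4.41], [0.06, 2.06], [-2.6, 2.6]. Speed limits (rad/s): [2.22, 2.22, 2.79, 2.79, 3.14, 3.14, 3.14].

## Interface

Orientations are given as a unit quaternion [x, y, z, w].
In Python, from bench import * gives the robot as it stands.
- The arm moves only by the shell command python3 -m inch 'ROWS' [FORCE]. ROWS is JSON, a list that holds one entry, the list of rows, each a list of 7 numbers: the shift along the world's x, y, z each as a share of 120 mm, from -1 to 1, then the turn, a rotation vector about the world's x, y, z each as a share of 2 pi rad, from -1 to 1, then the closure, from 0 (fully open) to 1 (shut). A call has 1 to 10 rows; each row is the pose to reach, as a shift and turn from the pose commanded when the call began, turning the shorter way round; what a row does not reach only later rows make up. A row lasts 1/10 s, in which the tool goes at most 50 mm and 8.59 degrees, less where a joint would pass 70% of its speed; a pose out of reach is approached as far as the arm can. A call with a number of a shift or a turn outside -1 to 1 is refused whole. A call with a gripper value outside its range is refused whole. The fingers move at their own pace and stop on an object; FORCE is the grip in N (left out, the last holds). Time passes only in rows, so rows that repeat a pose let the fingers close. It gives the time, the measured TCP pose, the force and the opening at its end, in the units of the state.
- read_state(): the state, without advancing time (a new reading comes with each control period).
- camera(name): name is "scene" or "top" or "wrist"; returns the picture (480x640x3 uint8, red, green, blue); there is no depth.
- get_calibration(name): a dict with "fx", "fy", "cx", "cy" (pixels), "k1" (the pictures are not rectified: a ray, as slopes to the right and down, at radius r is drawn at 1 + k1 r^2 times it, then the intrinsics apply), "xyz" and "attitude" of the camera in the world. Camera axes: x right, y up, looking along -z (the intrinsics and any distortion apply to the point x, -y, -z); pixel columns grow to the right and rows downward; lengths in m; the calibration is good to about 2 mm. A picture is of the moment at which its call begins: read the wrist's pose just before it. get_calibration takes no time and is no camera call; for the wrist camera it gives the pose at the moment of the call.
- close_job(): hands the job in, once; it reports no verdict.
The state is a dict: "time": time; "joint_positions": joint angles; "joint_vel": joint speeds; "joint_torque": joint torques, N m; "ee_pos": TCP position; "eef_rot": TCP orientation; "ft_force": force on the tool from outside, world axes, zero at the start; "torque": the same for the moment, N m; "width": finger opening in m.
Only numpy, scipy, OpenCV 4.12 (cv2) and the standard library are available. Lean on these libraries where they do the work, as an engineer would, in place of code of your own. Each camera call takes 0.05 s, during which the arm holds its last target.

## Working session

There is one attempt and no reset: what is moved stays moved. The work goes in short steps, Python scripts to look and compute and a shell command to move; the robot and the scene stay as the last step left them, time stands still between calls to the robot, and variables do not carry over. Pictures are saved under pics/ and viewed, and the job is handed in when it is done.

```bash
ls; mkdir -p pics
python3 - <<'E'
from bench import *
import cv2
for n in ("scene","top","wrist"):
    c=get_calibration(n); print(n,c)
    cv2.imwrite(f"pics/{n}0.png",camera(n)[:,:,::-1])
print(read_state())
E
```

```text
pics
scene {'fx': 505.2252028849688, 'fy': 505.2252028849688, 'cx': 321.87833375345605, 'cy': 233.6047494033423, 'k1': 0.011559172539839234, 'xyz': array([ 1.37098842, -0.28564714,  0.67823737]), 'attitude': array([0.4012144 , 0.250358  , 0.46159316, 0.75051957])}
top {'fx': 596.6540036657957, 'fy': 596.6540036657957, 'cx': 321.49121014528805, 'cy': 241.5802024085219, 'k1': -0.055062638588964104, 'xyz': array([0.40690313, 0.12075134, 1.15985073]), 'attitude': array([ 0.05507391, -0.05828248, -0.7037915 ,  0.70586652])}
wrist {'fx': 418.7386016842123, 'fy': 418.7386016842123, 'cx': 316.99585771419174, 'cy': 244.00232119819074, 'k1': 0.022260665860516286, 'xyz': array([0.11943157, 0.61842494, 0.38389281]), 'attitude': array([-0.12336344, -0.08886992,  0.5775156 ,  0.80209684])}
{'time': 0.15, 'joint_positions': array([-1.26959775,  0.33273198, -0.06471933,  1.46070198,  0.02161252,
        1.34991385, -0.08850364]), 'joint_vel': array([ 0.00098877, -0.00152071,  0.00121905, -0.00293974,  0.00134311,
        0.0014782 , -0.00020597]), 'joint_torque': array([ 1.70421281e-03, -6.23641562e+01,  2.51732790e-02, -3.90136528e+01,
       -6.13314472e-02,  3.73314845e-02,  8.73149361e-05]), 'ee_pos': array([0.19876033, 0.59225958, 0.22195563]), 'eef_rot': array([ 0.11359694,  0.69790447, -0.11434103,  0.6978189 ]), 'ft_force': array([-0.66558674,  0.15069767, -0.39003726]), 'torque': array([ 0.00857897,  0.02807523, -0.00715188]), 'width': 0.08712791425379268}
```

View pics/scene0.png

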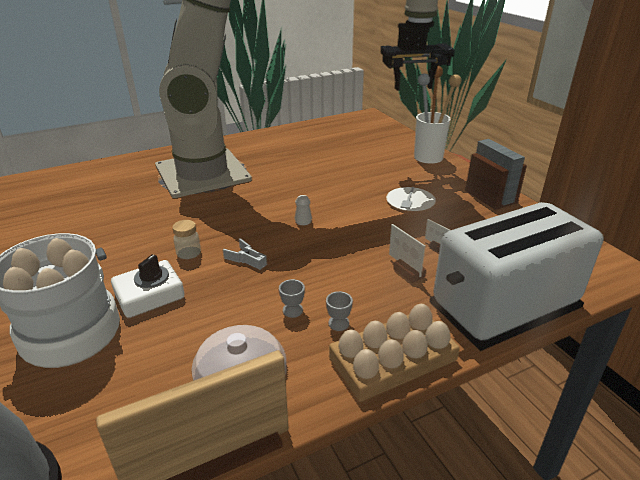

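View pics/top0.png

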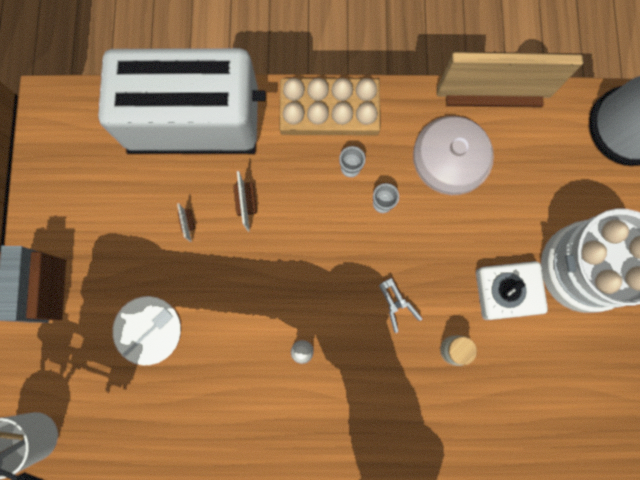

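View pics/wrist0.png

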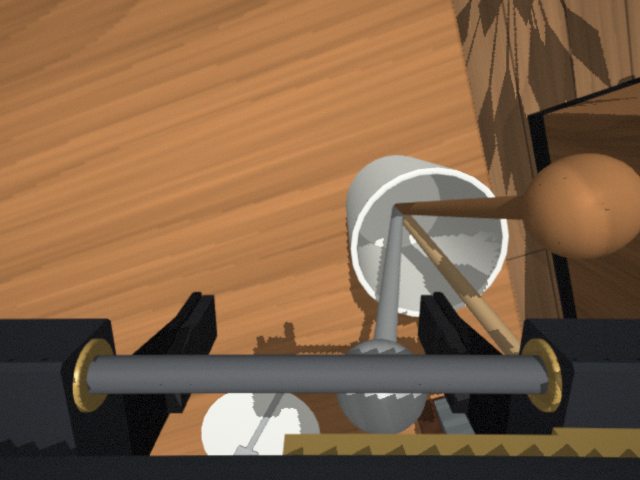

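```bash
cat > h.py <<'E'
import numpy as np, cv2
from scipy.spatial.transform import Rotation as R
from bench import *
def ray(c,u,v):
    x,y=(u-c["cx"])/c["fx"],(v-c["cy"])/c["fy"]
    r=np.hypot(x,y); s=r
    for _ in range(20): s=r/(1+c["k1"]*s*s)
    f=s/r if r>0 else 1
    return R.from_quat(c["attitude"]).apply([x*f,-y*f,-1.])
def onz(c,u,v,z):
    d=ray(c,u,v); o=np.array(c["xyz"]); return o+d*(z-o[2])/d[2]
def proj(c,p):
    q=R.from_quat(c["attitude"]).inv().apply(np.atleast_2d(p)-c["xyz"])
    x,y=q[:,0]/-q[:,2],-q[:,1]/-q[:,2]; k=1+c["k1"]*(x*x+y*y)
    return np.c_[x*k*c["fx"]+c["cx"],y*k*c["fy"]+c["cy"]]
def tri(c1,p1,c2,p2):
    d1=ray(c1,*p1);d2=ray(c2,*p2);o1,o2=np.array(c1["xyz"]),np.array(c2["xyz"])
    t=np.linalg.lstsq(np.c_[d1,-d2],o2-o1,rcond=None)[0]
    a,b=o1+t[0]*d1,o2+t[1]*d2; return (a+b)/2,np.linalg.norm(a-b)
def crop(img,x0,y0,x1,y1,s,name):
    cv2.imwrite(name,cv2.resize(img[y0:y1,x0:x1],None,fx=s,fy=s,interpolation=cv2.INTER_CUBIC))
E
python3 - <<'E'
import cv2
from h import crop
t=cv2.imread("pics/top0.png"); s=cv2.imread("pics/scene0.png")
crop(t,360,260,440,340,7,"pics/t_clip.png"); crop(t,470,250,560,330,7,"pics/t_dial.png"); crop(t,165,160,265,250,6,"pics/t_card.png")
crop(s,210,225,280,280,9,"pics/s_clip.png"); crop(s,375,210,455,285,8,"pics/s_card.png"); crop(s,105,240,195,320,7,"pics/s_dial.png")
a=[cv2.resize(cv2.imread(f"pics/{n}.png"),(390,390)) for n in("t_dial","s_dial")]
E
```

```text
(no output)
```

View pics/t_clip.png

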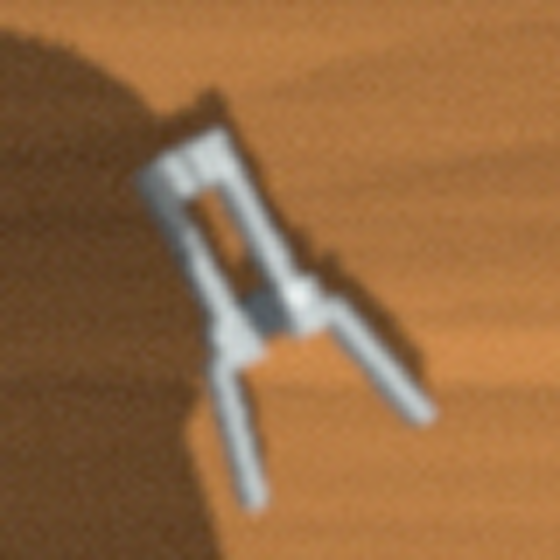

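View pics/t_dial.png

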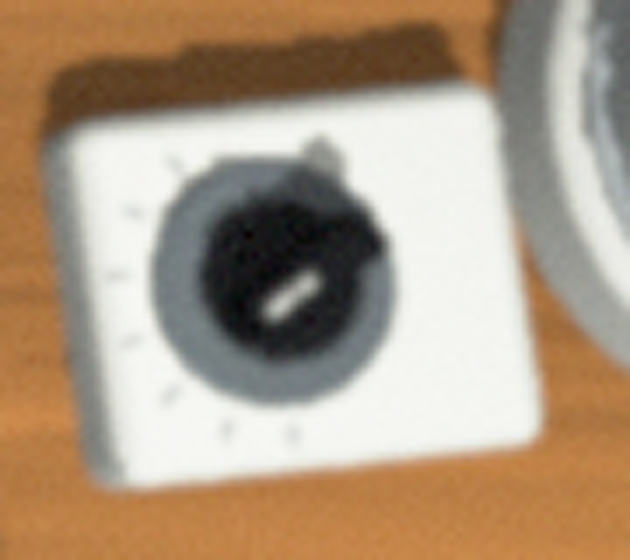

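View pics/t_card.png

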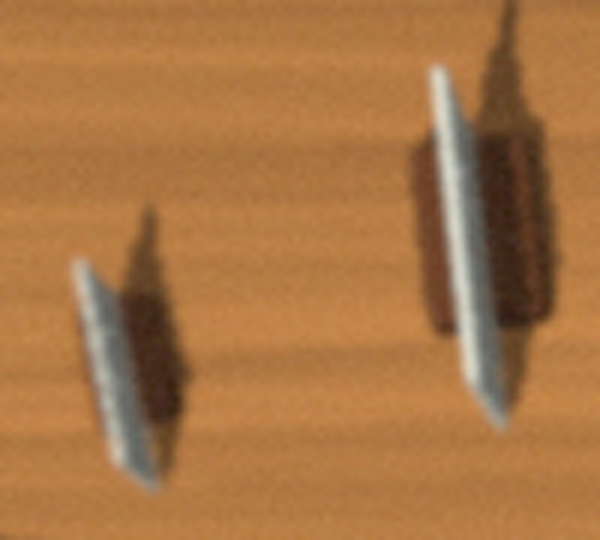

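View pics/s_clip.png

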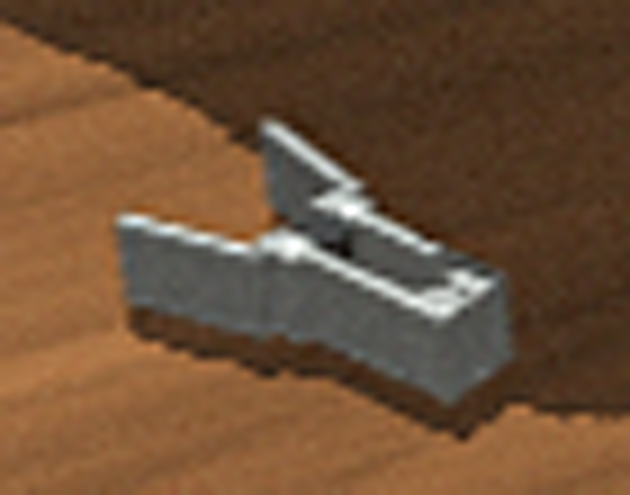

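View pics/s_card.png

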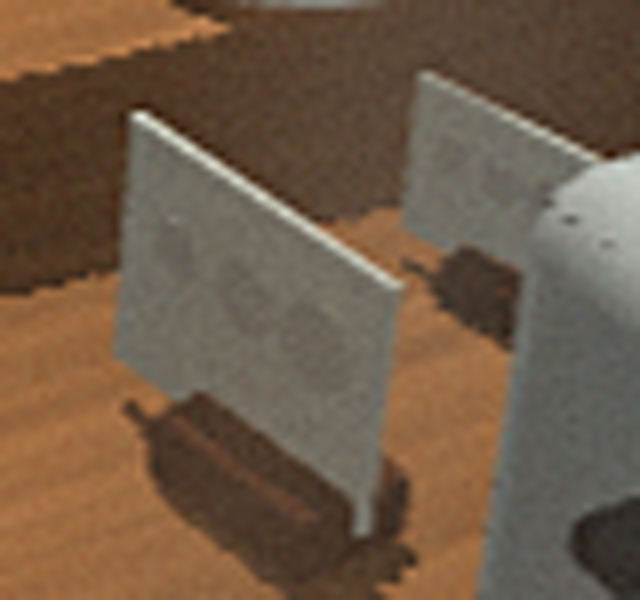

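View pics/s_dial.png

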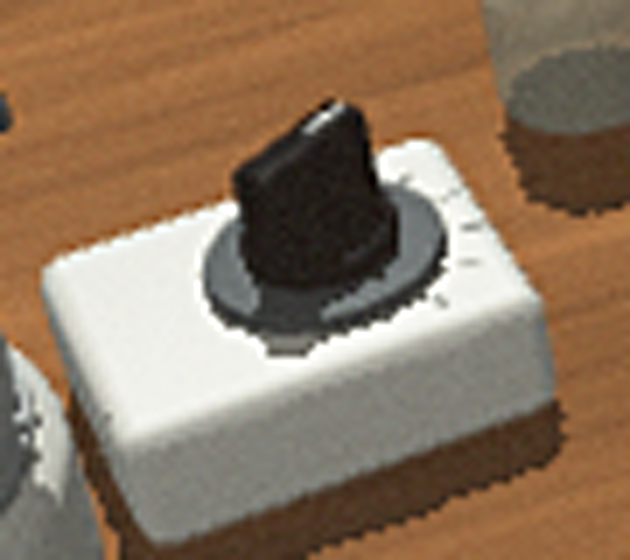

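Run:
```python
from h import *
T=get_calibration("top");S=get_calibration("scene")
t=lambda p,o,s:(p[0]/s+o[0]-.5+.5/s,p[1]/s+o[1]-.5+.5/s)
print("deck corners z42",[np.round(onz(T,*t(p,(470,250),7),.042),3)[:2] for p in [(75,130),(490,88),(540,440),(115,485)]])
print("disc top",onz(T,*t((274,281),(470,250),7),.045),"scene",onz(S,*t((325,258),(105,240),7),.045))
m1=tri(T,t((265,318),(470,250),7),S,t((340,106),(105,240),7));m2=tri(T,t((320,280),(470,250),7),S,t((310,130),(105,240),7))
print("mark",m1,m2)
for n,a,b in[("jaw R front top",(215,135),(440,312)),("jaw L front",(150,172),(495,275)),("tail R",(428,412),(125,220)),("tail L",(255,500),(268,125))]:
  print(n,np.round(onz(T,*t(a,(360,260),7),.026),4),np.round(onz(S,*t(b,(210,225),9),.026),4))
for n,a,b in[("big near top",(470,378),(138,115)),("big far top",(437,68),(400,288))]:
  print(n,np.round(onz(T,*t(a,(165,160),6),.092),4),np.round(onz(S,*t(b,(375,210),8),.092),4))
print("big near bottom",np.round(onz(T,*t((503,425),(165,160),6),.012),4),np.round(onz(S,*t((118,358),(375,210),8),.012),4))
for n,a,z in[("small near top",(118,462),.07),("small far top",(78,262),.07)]:
  print(n,np.round(onz(T,*t(a,(165,160),6),z),4))
print(tri(T,t((78,262),(165,160),6),S,t((600,160),(375,210),8)),tri(T,t((118,462),(165,160),6),S,t((425,73),(375,210),8)))
```

```text
deck corners z42 [array([ 0.538, -0.185]), array([ 0.55, -0.3 ]), array([ 0.454, -0.308]), array([ 0.442, -0.192])]
disc top [ 0.49677848 -0.23670514  0.045     ] scene [ 0.49866309 -0.23681439  0.045     ]
mark (array([ 0.48388809, -0.22181385,  0.08441111]), np.float64(0.0010558340073778692)) (array([ 0.49401679, -0.23379113,  0.08682572]), np.float64(0.003092070454918658))
jaw R front top [ 0.5188 -0.0157  0.026 ] [ 0.5176 -0.0155  0.026 ]
jaw L front [0.5087 0.0022 0.026 ] [0.5094 0.0019 0.026 ]
tail R [ 0.4438 -0.0723  0.026 ] [ 0.4457 -0.0716  0.026 ]
tail L [ 0.4202 -0.025   0.026 ] [ 0.4217 -0.0261  0.026 ]
big near top [0.6144 0.2595 0.092 ] [0.6146 0.2593 0.092 ]
big far top [0.7117 0.2721 0.092 ] [0.7133 0.2732 0.092 ]
big near bottom [0.6144 0.2587 0.012 ] [0.6156 0.2587 0.012 ]
small near top [0.5919 0.3708 0.07  ]
small far top [0.6552 0.3859 0.07  ]
(array([0.65631956, 0.38697012, 0.06390587]), np.float64(0.0009655235077205091)) (array([0.59359543, 0.37320365, 0.06130624]), np.float64(0.0009062109654577646))
```

Run:
```python
from h import *
s=read_state(); r=R.from_quat(s["eef_rot"])
print(r.as_matrix().round(3)); y=r.apply([0,1,0]); print("tool y angle",np.degrees(np.arctan2(y[1],y[0])), "x axis",r.apply([1,0,0]))
# tick angles
T=get_calibration("top"); c=np.array([.4975,-.2368])
for p in [(175,160),(135,212),(118,275),(130,340),(170,395),(228,430),(293,432),(322,155)]:
  q=onz(T,p[0]/7+470-.4,p[1]/7+250-.4,.042)[:2]-c; print(np.round(q,4),np.degrees(np.arctan2(q[1],q[0])).round())
# tower
print(onz(T,600,262,.18), onz(T,625,258,.18))
```

```text
[[-0.     0.318  0.948]
 [-0.001  0.948 -0.318]
 [-1.    -0.001  0.   ]]
tool y angle 71.44961556898163 x axis [-2.89025498e-04 -1.01903172e-03 -9.99999439e-01]
[0.0322 0.0247] 37.0
[0.0181 0.0362] 63.0
[0.0011 0.0415] 89.0
[-0.0164  0.0389] 113.0
[-0.0311  0.0287] 137.0
[-0.0405  0.0133] 162.0
[-0.0411 -0.0043] -174.0
[ 0.0336 -0.0157] -25.0
[ 0.53235294 -0.35117793  0.18      ] [ 0.53919893 -0.39501215  0.18      ]
```

```bash
python3 -m inch '[[[0.4,-0.4,0,0,0,-0.02,1],[0.8,-0.8,0,0,0,-0.04,1],[1,-1,0,0,0,-0.06,1],[1,-1,0,0,0,-0.06,1]]]' 20
python3 -m inch '[[[0.4,-0.4,0,0,0,-0.02,1],[0.8,-0.8,0,0,0,-0.04,1],[1,-1,0,0,0,-0.06,1],[1,-1,0,0,0,-0.06,1]]]'
python3 -m inch '[[[0.2,-0.4,0,0,0,-0.02,1],[0.4,-0.8,0,0,0,-0.04,1],[0.6,-1,0,0,0,-0.06,1],[0.6,-1,0,0,0,-0.06,1]]]'
python3 -m inch '[[[0,-0.4,0,0,0,-0.02,1],[0,-0.8,0,0,0,-0.04,1],[0,-1,0,0,0,-0.06,1],[0,-1,0,0,0,-0.06,1]]]'
python3 -m inch '[[[0,-0.4,0,0,0,-0.02,1],[0,-0.8,0,0,0,-0.04,1],[0,-1,0,0,0,-0.06,1],[0,-1,0,0,0,-0.06,1]]]'
```

```text
time: 0.55
ee_pos: [0.3233, 0.4683, 0.2227]
eef_rot: [0.246, 0.662, -0.247, 0.663]
ft_force: [0.1, 0.0, -0.5]
width: 0.0628
time: 0.95
ee_pos: [0.4426, 0.3477, 0.2227]
eef_rot: [0.366, 0.604, -0.366, 0.606]
ft_force: [-0.0, 0.4, 0.3]
width: 0.0313
time: 1.35
ee_pos: [0.5142, 0.2262, 0.2227]
eef_rot: [0.474, 0.524, -0.474, 0.526]
ft_force: [0.7, 0.0, 0.7]
width: 0.0025
time: 1.75
ee_pos: [0.511, 0.1085, 0.2228]
eef_rot: [0.563, 0.428, -0.563, 0.428]
ft_force: [0.6, 1.3, 0.1]
width: 0.0006
time: 2.15
ee_pos: [0.5108, -0.0105, 0.2227]
eef_rot: [0.633, 0.316, -0.633, 0.316]
ft_force: [0.6, -0.4, -0.3]
width: 0.0006
```

```bash
python3 -m inch '[[[0,-0.4,0,0,0,-0.02,1],[0,-0.8,0,0,0,-0.0375,1],[0,-0.9,0,0,0,-0.0375,1],[0,-0.9,0,0,0,-0.0375,1]]]'
python3 - <<'E'
from h import *
W=get_calibration("wrist"); im=camera("wrist")[:,:,::-1]; cv2.imwrite("pics/w1.png",im)
c=np.array([.4975,-.2368])
print(proj(W,[[*c,.085],[*c,.045],[c[0]-.0135,c[1]+.016,.085],[c[0]+.0135,c[1]-.016,.085]]).round()); print(W)
E
```

```text
time: 2.55
ee_pos: [0.5109, -0.1161, 0.2225]
eef_rot: [-0.664, -0.242, 0.665, -0.242]
ft_force: [-0.2, 0.7, 0.9]
width: 0.0002
[[422. 335.]
 [411. 312.]
 [396. 335.]
 [448. 335.]]
{'fx': 418.7386016842123, 'fy': 418.7386016842123, 'cx': 316.99585771419174, 'cy': 244.00232119819074, 'k1': 0.022260665860516286, 'xyz': array([ 0.57416026, -0.06302041,  0.38451023]), 'attitude': array([-0.13759859,  0.06464736, -0.41720359,  0.89600698])}
```

View pics/w1.png

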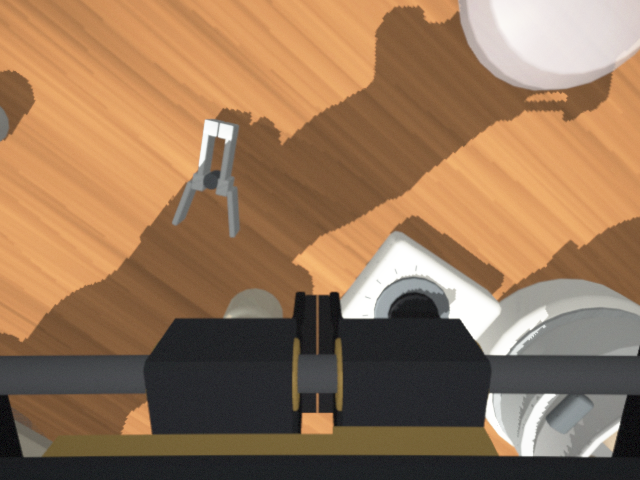

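```bash
python3 -m inch '[[[0,-0.4,-0.1,0,0,0,1],[0,-0.76,-0.3,0,0,0,1],[0,-0.76,-0.6,0,0,0,1],[0,-0.76,-0.6,0,0,0,1]]]'
python3 -m inch '[[[0,0,-0.3,0,0,0,1],[0,0,-0.6,0,0,0,1],[0,0,-0.72,0,0,0,1],[0,0,-0.72,0,0,0,1]]]'
python3 - <<'E'
from h import *
im=camera("top")[:,:,::-1];crop(im,440,230,560,340,5,"pics/t2.png")
im=camera("scene")[:,:,::-1];crop(im,80,180,220,330,4,"pics/s2.png")
print(read_state()["ee_pos"],read_state()["joint_positions"])
E
```

```text
time: 3.0
ee_pos: [0.509, -0.204, 0.1465]
eef_rot: [-0.662, -0.244, 0.666, -0.241]
ft_force: [-0.6, 2.2, 0.1]
width: 0.0004
time: 3.4
ee_pos: [0.5108, -0.2043, 0.0635]
eef_rot: [-0.663, -0.243, 0.665, -0.242]
ft_force: [-0.7, 0.1, 0.3]
width: 0.0004
[ 0.51211157 -0.20595774  0.0658277 ] [-0.27993401  0.37422499  0.69115029  1.86291413 -0.2809329   1.00160804
 -0.34160671]
```

View pics/s2.png

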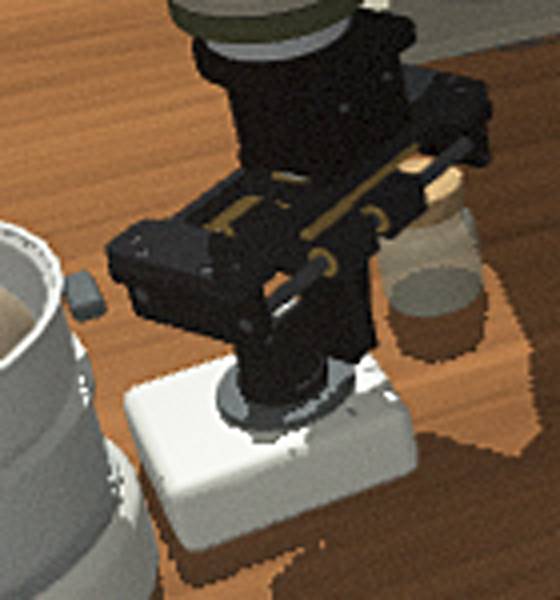

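View pics/t2.png

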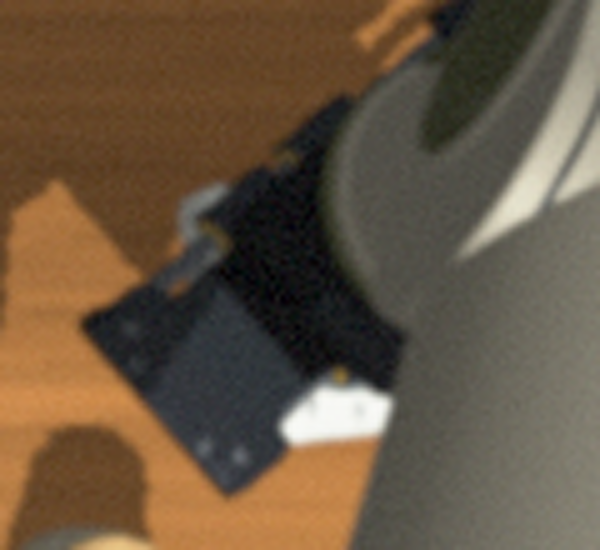

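```bash
python3 -m inch '[[[-0.05,-0.04,0,0,0,0,1],[-0.088,-0.067,0,0,0,0,1],[-0.11,-0.066,0,0,0,0.019,1],[-0.133,-0.065,0,0,0,0.039,1],[-0.155,-0.07,0,0,0,0.058,1],[-0.177,-0.076,0,0,0,0.078,1],[-0.2,-0.086,0,0,0,0.097,1],[-0.218,-0.097,0,0,0,0.117,1],[-0.218,-0.097,0,0,0,0.117,1]]]'
python3 - <<'E'
from h import *
im=camera("scene")[:,:,::-1];crop(im,80,180,220,330,4,"pics/s3.png")
s=read_state();print(s["ee_pos"],s["ft_force"],s["torque"])
E
```

```text
time: 4.4
ee_pos: [0.485, -0.2178, 0.0655]
eef_rot: [0.533, 0.465, -0.531, 0.466]
ft_force: [-0.4, 4.7, 4.0]
width: 0.0004
[ 0.48505032 -0.21781325  0.06540627] [-0.44457067  4.87186325  4.84448787] [0.93567927 0.03014358 0.04940402]
```

View pics/s3.png

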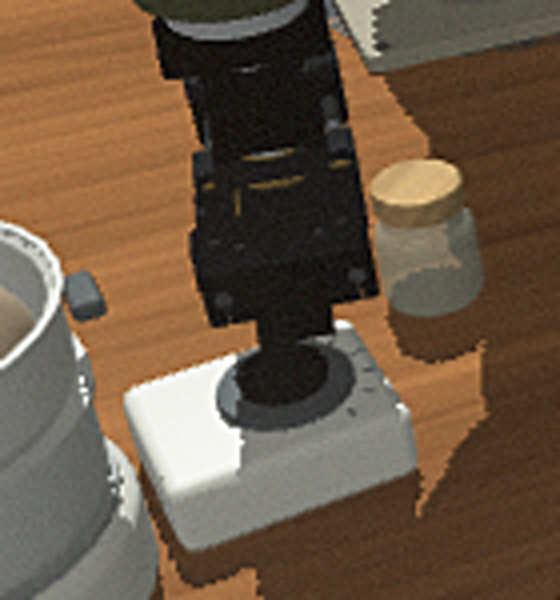

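```bash
python3 -m inch '[[[-0.017,-0.015,0,0,0,0.02,1],[-0.033,-0.03,0,0,0,0.039,1],[-0.04,-0.038,0,0,0,0.047,1],[-0.046,-0.045,0,0,0,0.055,1],[-0.046,-0.045,0,0,0,0.055,1],[-0.046,-0.045,0,0,0,0.055,1]]]'
```

```text
time: 5.05
ee_pos: [0.4798, -0.2212, 0.0649]
eef_rot: [0.446, 0.55, -0.444, 0.549]
ft_force: [1.1, 11.4, 4.7]
width: 0.0005
```

```bash
python3 -m inch '[[[0,-0.015,0,0,0,0,1],[0,-0.03,0,0,0,0,1],[0,-0.03,0,0,0,0,1]]]'
python3 - <<'E'
from h import *
s=read_state();y=R.from_quat(s["eef_rot"]).apply([0,1,0]);print(s["ee_pos"],np.degrees(np.arctan2(y[1],y[0])),s["ft_force"])
E
```

```text
time: 5.35
ee_pos: [0.4797, -0.2226, 0.0647]
eef_rot: [0.446, 0.551, -0.443, 0.548]
ft_force: [-1.8, 19.4, 7.0]
width: 0.0005
[ 0.47972169 -0.22259095  0.06468753] 12.053550485501537 [-1.78804272 19.35343186  7.04143193]
```

```bash
python3 -m inch '[[[0,0.08,0,0,0,0,1],[0,0.15,0,0,0,0,1],[0,0.15,0.4,0,0,0,0.5],[0,0.3,0.8,0,0,0,0],[0,0.6,1,0,0,0,0],[0,1,1,0,0,0,0],[0,1,1,0,0,0,0]]]'
python3 - <<'E'
from h import *
im=camera("top")[:,:,::-1];cv2.imwrite("pics/t4f.png",im);crop(im,470,250,560,330,7,"pics/t4.png")
im=camera("scene")[:,:,::-1];crop(im,105,240,195,320,7,"pics/s4.png")
W=get_calibration("wrist");im=camera("wrist")[:,:,::-1];cv2.imwrite("pics/w4.png",im);print(W)
s=read_state();print(s["ee_pos"],s["joint_positions"])
E
```

```text
time: 6.05
ee_pos: [0.48, -0.1015, 0.1853]
eef_rot: [0.445, 0.55, -0.443, 0.551]
ft_force: [0.3, 0.8, 0.2]
width: 0.0325
{'fx': 418.7386016842123, 'fy': 418.7386016842123, 'cx': 316.99585771419174, 'cy': 244.00232119819074, 'k1': 0.022260665860516286, 'xyz': array([ 0.46126783, -0.02577598,  0.34660945]), 'attitude': array([-0.15087793, -0.01650947,  0.10339347,  0.9829919 ])}
[ 0.47900315 -0.10794706  0.18435554] [-0.30565536  0.05073553  0.45146022  1.88062052 -0.02321011  1.21474333
  0.36002293]
```

View pics/s4.png

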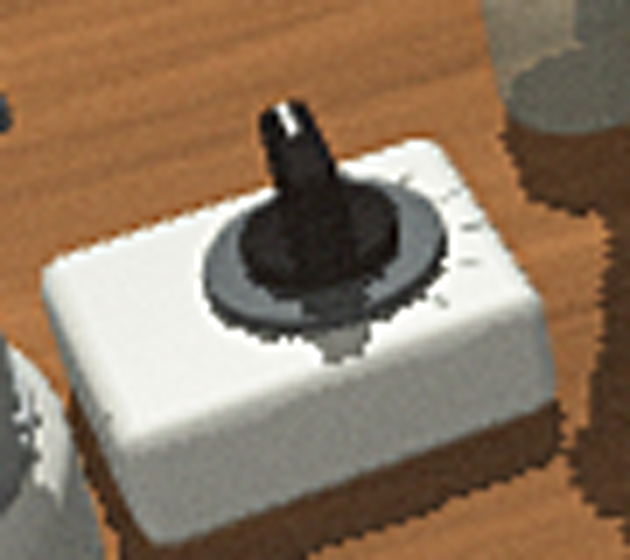

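View pics/t4f.png

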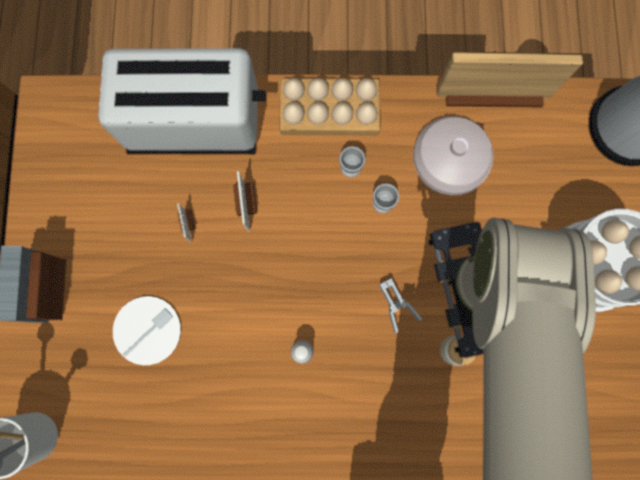

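View pics/w4.png

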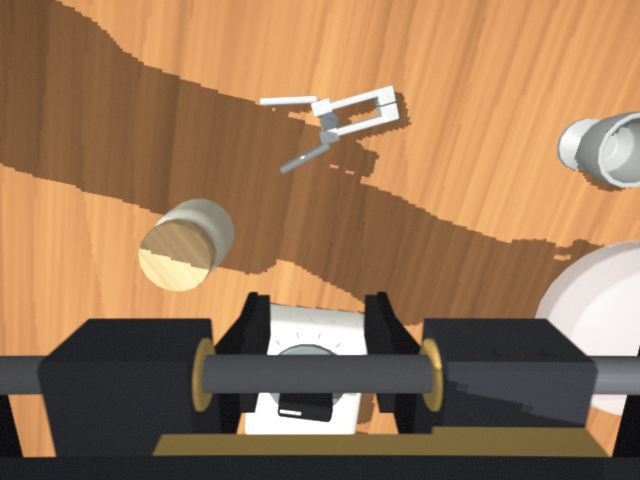

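Run:
```python
from h import *
im=cv2.imread("pics/w4.png");crop(im,240,290,390,440,5,"pics/w4d.png");crop(im,240,70,420,190,4,"pics/w4c.png")
```

```text
(no output)
```

View pics/w4d.png

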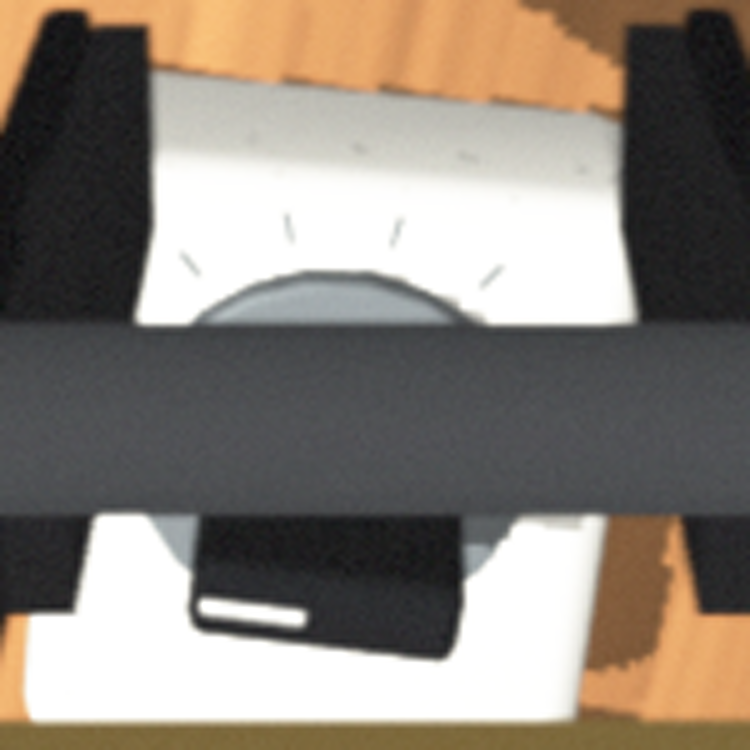

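View pics/w4c.png

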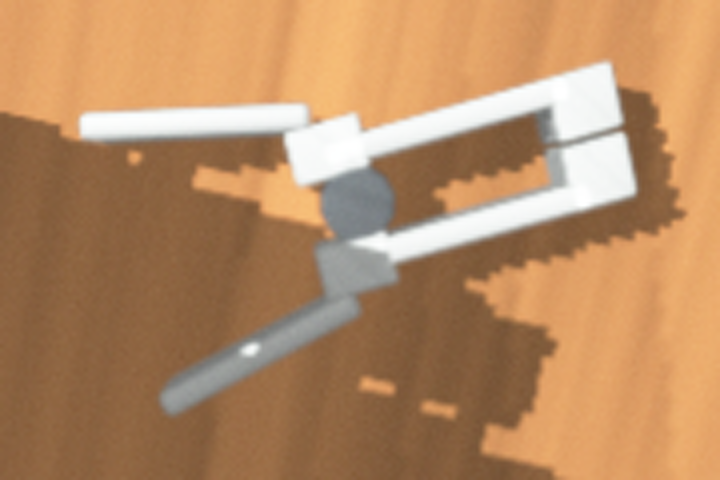

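Run:
```python
from h import *
W=get_calibration("wrist")
print(W["xyz"])
f=lambda p,o,s,z:onz(W,p[0]/s+o[0]-.4,p[1]/s+o[1]-.4,z)
a=f((200,605),(240,290),5,.084);b=f((305,620),(240,290),5,.084);d=a-b;print("bar",np.degrees(np.arctan2(d[1],d[0])))
a=f((205,630),(240,290),5,.084);b=f((440,658),(240,290),5,.084);d=a-b;print("bar edge",np.degrees(np.arctan2(d[1],d[0])),np.linalg.norm(d))
g=lambda p:f(p,(240,70),4,.026)
J=(g((612,65))+g((636,192)))/2; P=(g((325,152))+g((357,265)))/2
tl=g((82,125)); tr=g((165,400))
print("jawend mid",J,"tails",tl,tr,"mid",(tl+tr)/2,np.linalg.norm(tl-tr))
m=(tl+tr)/2; d=J-m; print(np.degrees(np.arctan2(d[1],d[0])),np.linalg.norm(d))
u=d/np.linalg.norm(d); print("pivot",J-.05*u,"tails pt",J-.082*u)
```

```text
[ 0.46132712 -0.02690343  0.34637988]
bar -177.89479837618626
bar edge -176.29647295242523 0.0356893746352364
jawend mid [ 0.51574526 -0.00848888  0.026     ] tails [ 0.41978146 -0.02793965  0.026     ] [ 0.44328466 -0.07325084  0.026     ] mid [ 0.43153306 -0.05059524  0.026     ] 0.0510441373521019
26.565196035654257 0.09415222168636347
pivot [ 0.47102396 -0.03084967  0.026     ] tails pt [ 0.44240232 -0.04516058  0.026     ]
```

```bash
python3 - <<'E'
from h import *
T=get_calibration("top")
j=onz(T,461,350,.075);print(j,onz(T,302,352,.072))
v=j[:2]-[.443,-.0445];print("along tool y",v@[.454,-.891],"across",v@[.891,.454])
E
python3 -m inch '[[[-0.06,0.1,0,0,0,-0.023,0],[-0.12,0.2,0,0,0,-0.046,0],[-0.18,0.3,0,0,0,-0.07,0],[-0.24,0.4,0,0,0,-0.093,0],[-0.3,0.5,0,0,0,-0.116,0],[-0.3,0.52,0,0,0,-0.14,0],[-0.3,0.52,-0.2,0,0,-0.163,0],[-0.3,0.52,-0.4,0,0,-0.186,0],[-0.3,0.52,-0.6,0,0,-0.209,0],[-0.3,0.52,-0.6,0,0,-0.209,0]]]' 30
python3 -m inch '[[[0,0,0,0,0,0,0],[0,0,0,0,0,0,0]]]'
python3 - <<'E'
from h import *
s=read_state();y=R.from_quat(s["eef_rot"]).apply([0,1,0]);print(s["ee_pos"],np.degrees(np.arctan2(y[1],y[0])),s["joint_positions"])
W=get_calibration("wrist");cv2.imwrite("pics/w5.png",camera("wrist")[:,:,::-1])
cv2.imwrite("pics/s5.png",camera("scene")[:,:,::-1])
E
```

```text
[ 0.38568701 -0.1355534   0.075     ] [0.38194917 0.15052595 0.072     ]
along tool y 0.05510848558059894 across -0.0924041161949063
time: 7.2
ee_pos: [0.4411, -0.0466, 0.1096]
eef_rot: [-0.687, -0.161, 0.69, -0.161]
ft_force: [0.0, -0.6, 0.3]
width: 0.0872
time: 7.4
ee_pos: [0.4439, -0.0455, 0.1134]
eef_rot: [0.688, 0.163, -0.687, 0.164]
ft_force: [-0.6, -0.9, -0.0]
width: 0.0869
[ 0.44394282 -0.04549305  0.11339645] -63.24496305835076 [-0.36201338  0.0226474   0.36882013  2.06527345 -0.00934934  1.05352648
 -1.09250204]
```

View pics/w5.png

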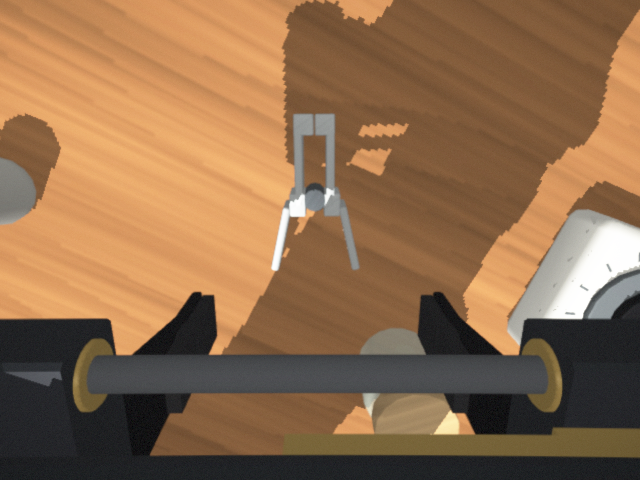

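View pics/s5.png

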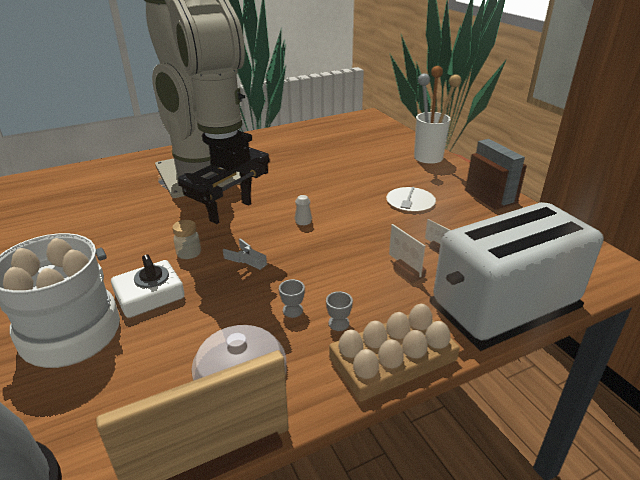

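Run:
```python
from h import *
s=read_state();r=R.from_quat(s["eef_rot"]);W=get_calibration("wrist")
im=cv2.imread("pics/w5.png");crop(im,250,100,390,280,4,"pics/w5c.png")
for p in [(294,114),(335,114),(275,268),(356,268),(314.5,198)]:
  q=onz(W,*p,.026 if p[1]!=198 else .024); print(p,q.round(4),r.inv().apply(q-s["ee_pos"]).round(4))
```

```text
(294, 114) [0.5108 0.0033 0.026 ] [ 0.0874 -0.0132 -0.0813]
(335, 114) [ 0.5213 -0.0175  0.026 ] [ 0.0875  0.0101 -0.0813]
(275, 268) [ 0.4213 -0.0266  0.026 ] [ 0.0873 -0.0268  0.0121]
(356, 268) [ 0.4445 -0.0726  0.026 ] [0.0873 0.0247 0.012 ]
(314.5, 198) [ 0.4725 -0.029   0.024 ] [ 0.0894 -0.0016 -0.0326]
```

View pics/w5c.png

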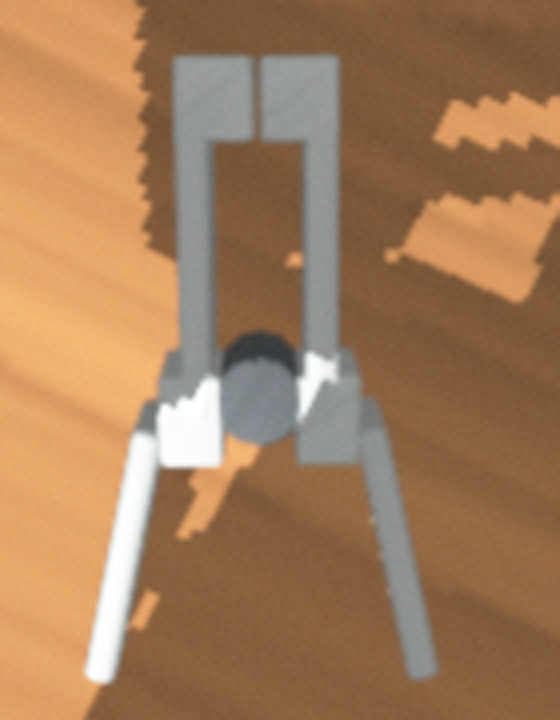

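```bash
python3 -m inch '[[[-0.006,0.011,-0.3,0,0,0,0],[-0.006,0.011,-0.55,0,0,0,0],[-0.006,0.011,-0.75,0,0,0,0],[-0.006,0.011,-0.85,0,0,0,0],[-0.006,0.011,-0.9,0,0,0,0],[-0.006,0.011,-0.9,0,0,0,0],[-0.006,0.011,-0.9,0,0,0,0]]]' 30
```

```text
time: 8.2
ee_pos: [0.4433, -0.0436, 0.0052]
eef_rot: [0.689, 0.163, -0.688, 0.163]
ft_force: [-0.5, 0.5, 0.7]
width: 0.087
```

```bash
python3 -m inch '[[[0,0,0,0,0,0,1],[0,0,0,0,0,0,1],[0,0,0,0,0,0,1],[0,0,0,0,0,0,1],[0,0,0,0,0,0,1],[0,0,0,0,0,0,1],[0,0,0,0,0,0,1],[0,0,0,0,0,0,1],[0,0,0,0,0,0,1],[0,0,0,0,0,0,1]]]' 30
python3 - <<'E'
from h import *
cv2.imwrite("pics/w6.png",camera("wrist")[:,:,::-1])
E
```

```text
time: 9.2
ee_pos: [0.4425, -0.0437, 0.0043]
eef_rot: [0.688, 0.163, -0.688, 0.163]
ft_force: [-2.4, -0.4, 5.8]
width: 0.0343
```

View pics/w6.png

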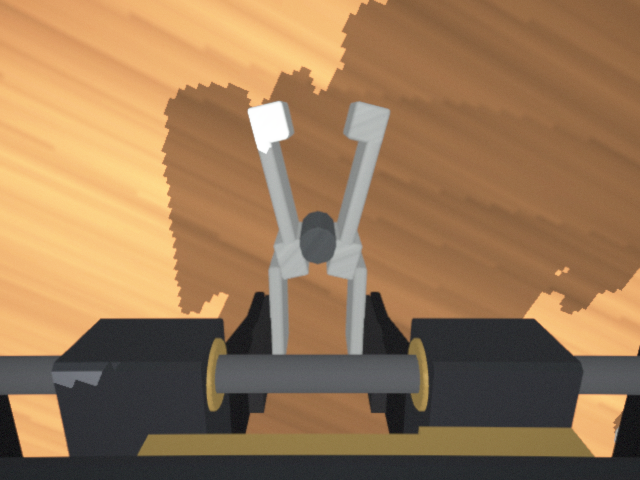

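```bash
python3 -m inch '[[[0,0,0.1,0,0,0,1],[0,0,0.25,0,0,0,1],[0,0,0.4,0,0,0,1],[0,0,0.6,0,0,0,1],[0,0,0.8,0,0,0,1],[0,0,1,0,0,0,1],[0,0,1,0,0,0,1],[0,0,1,0,0,0,1],[0,0,1,0,0,0,1]]]'
python3 - <<'E'
from h import *
cv2.imwrite("pics/w7.png",camera("wrist")[:,:,::-1]);s=read_state();print(s["ee_pos"],s["joint_positions"],s["ft_force"])
cv2.imwrite("pics/s7.png",camera("scene")[:,:,::-1])
T=get_calibration("top")
for p in[(352,160),(385,198)]: print(onz(T,*p,.06))
E
```

```text
time: 10.15
ee_pos: [0.4418, -0.0435, 0.1235]
eef_rot: [-0.688, -0.163, 0.688, -0.163]
ft_force: [-0.6, -0.5, -1.6]
width: 0.0347
[ 0.44176722 -0.04353983  0.12336652] [-0.37237747  0.0060431   0.37184939  2.05743773 -0.00219295  1.08004955
 -1.10548213] [ 0.32530568  0.54197003 -2.04860479]
[0.74319003 0.05803267 0.06      ]
[ 0.66889698 -0.00400084  0.06      ]
```

View pics/w7.png

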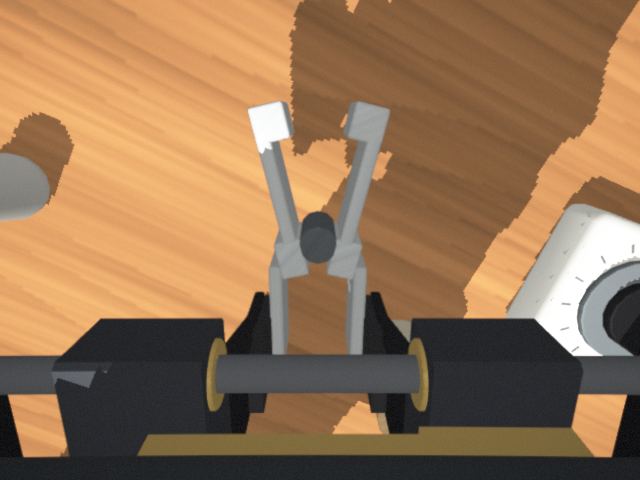

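View pics/s7.png

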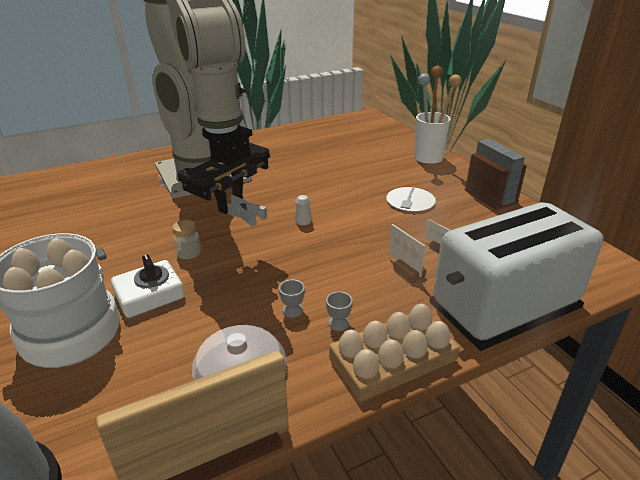

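```bash
python3 -m inch '[[[0.05,0.15,0,0,0,0,1],[0.1,0.4,0,0,0,-0.01,1],[0.2,0.7,0,0,0,-0.02,1],[0.3,1,0,0,0,-0.03,1],[0.3,1,0,0,0,-0.03,1]]]'
python3 -m inch '[[[0.05,0.3,0,0,0,-0.01,1],[0.1,0.6,0,0,0,-0.02,1],[0.14,0.9,0,0,0,-0.023,1],[0.14,1,0,0,0,-0.023,1],[0.14,1,0,0,0,-0.023,1]]]'
python3 -m inch '[[[0,0.2,0,0,0,0,1],[0,0.35,0,0,0,0,1],[0,0.38,-0.1,0,0,0,1],[0,0.38,-0.25,0,0,0,1],[0,0.38,-0.25,0,0,0,1],[0,0.38,-0.25,0,0,0,1]]]'
python3 - <<'E'
from h import *
W=get_calibration("wrist")
cv2.imwrite("pics/w8.png",camera("wrist")[:,:,::-1]);s=read_state();r=R.from_quat(s["eef_rot"]);y=r.apply([0,1,0]);print(s["ee_pos"],np.degrees(np.arctan2(y[1],y[0])),s["joint_positions"],s["width"])
cv2.imwrite("pics/t8.png",camera("top")[:,:,::-1])
print(W)
E
```

```text
time: 10.75
ee_pos: [0.4788, 0.0815, 0.1234]
eef_rot: [-0.7, -0.099, 0.7, -0.099]
ft_force: [1.0, 0.1, -0.8]
width: 0.0348
time: 11.25
ee_pos: [0.4946, 0.1976, 0.1233]
eef_rot: [-0.705, -0.048, 0.706, -0.048]
ft_force: [-0.6, -0.7, -1.0]
width: 0.0343
time: 11.85
ee_pos: [0.4951, 0.2407, 0.0937]
eef_rot: [-0.705, -0.046, 0.706, -0.047]
ft_force: [0.6, -0.2, 0.3]
width: 0.0347
[0.4955157  0.24114848 0.09438879] -82.5019810556162 [-0.67978935  0.27861731  0.16596621  1.81833834 -0.05192109  1.04900696
 -1.9341408 ] 0.03453386076406743
{'fx': 418.7386016842123, 'fy': 418.7386016842123, 'cx': 316.99585771419174, 'cy': 244.00232119819074, 'k1': 0.022260665860516286, 'xyz': array([0.57721408, 0.25135034, 0.25566387]), 'attitude': array([-0.11485933,  0.10085975, -0.65123567,  0.74332143])}
```

View pics/w8.png

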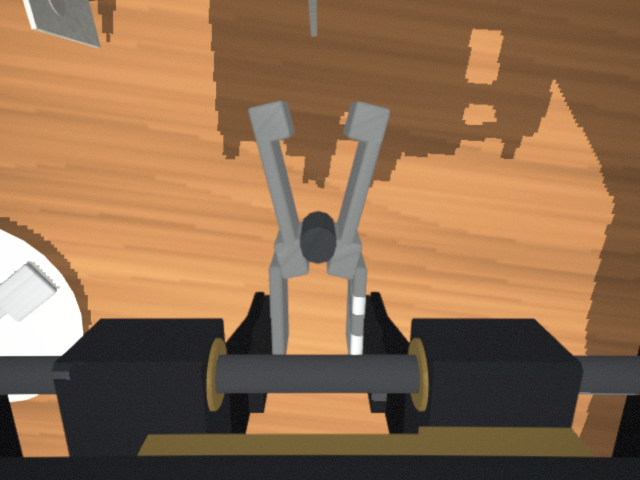

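View pics/t8.png

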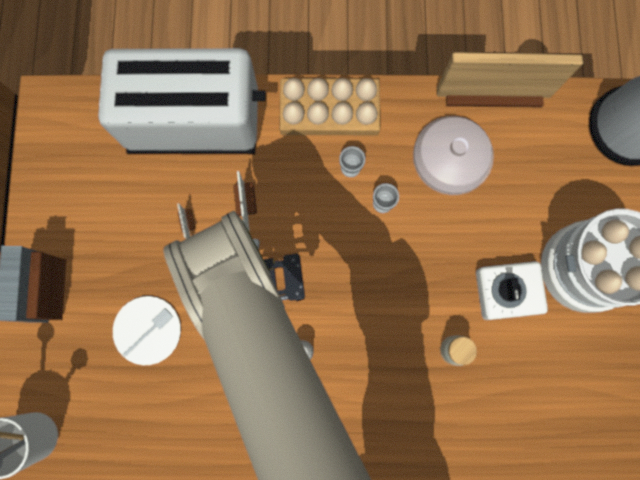

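Run:
```python
from h import *
W=get_calibration("wrist");s=read_state();r=R.from_quat(s["eef_rot"])
e=np.array([.6145,.2593])
print(proj(W,[[*e,.012],[*e,.092],[*(e+.02*np.array([.991,.136])),.092]]).round(1))
im=cv2.imread("pics/w8.png");crop(im,240,0,400,140,5,"pics/w8c.png")
```

```text
[[313.   36.8]
 [310.6  -2.8]
 [310.  -72.4]]
```

View pics/w8c.png

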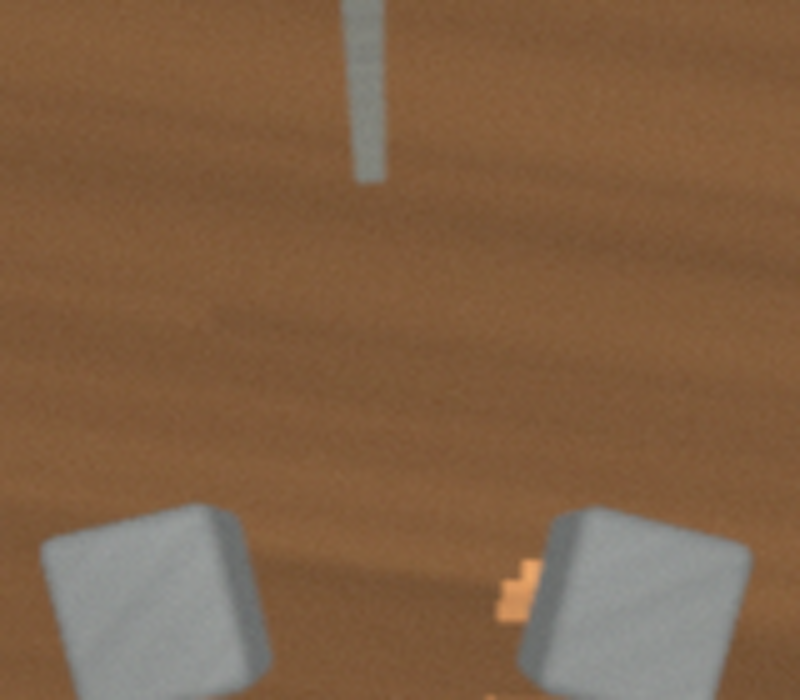

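Run:
```python
from h import *
W=get_calibration("wrist");s=read_state();r=R.from_quat(s["eef_rot"])
P=[]
for p in [(240+205/5-.4,505/5-.4),(240+597/5-.4,508/5-.4),(240+245/5-.4,680/5-.4),(240+542/5-.4,682/5-.4)]:
  q=onz(W,*p,s["ee_pos"][2]+.0217);P.append(q);print(q.round(4),r.inv().apply(q-s["ee_pos"]).round(4))
end=(P[0]+P[1])/2; m=np.array([.6145,.2593]); u=np.array([np.cos(np.radians(7.8)),np.sin(np.radians(7.8))]);n=np.array([-u[1],u[0]])
c=np.mean(P,axis=0)[:2]-m
print("tip front end rel card: x",(end[:2]-m)@u,"y",(end[:2]-m)@n,"mean",c@u,c@n)
for k in(.018,):
  d=(k-(end[:2]-m)@u)*u-((end[:2]-m)@n)*n; print("shift total",d,d/.12)
```

```text
[0.5794 0.264  0.1165] [-0.0216 -0.0114 -0.0859]
[0.5824 0.2393 0.1165] [-0.0216  0.0135 -0.0857]
[0.5691 0.2603 0.1165] [-0.0216 -0.0091 -0.0752]
[0.5715 0.2411 0.1165] [-0.0216  0.0102 -0.075 ]
tip front end rel card: x -0.03432509512729509 y -0.003011811097439432 mean -0.03966090173743752 -0.0027574375819631966
shift total [0.05143223 0.01008528] [0.42860188 0.08404396]
```

```bash
python3 -m inch '[[[0,0.01,-0.1,0,0,0,1],[-0.003,0.025,-0.25,0,0,0,1],[-0.003,0.025,-0.4,0,0,0,1],[-0.003,0.025,-0.425,0,0,0,1],[-0.003,0.025,-0.425,0,0,0,1],[-0.003,0.025,-0.425,0,0,0,1]]]'
python3 - <<'E'
from h import *
W=get_calibration("wrist");im=camera("wrist")[:,:,::-1];cv2.imwrite("pics/w9.png",im);crop(im,240,0,400,140,5,"pics/w9c.png")
s=read_state();print(s["ee_pos"]);e=np.array([.6145,.2593])
print(proj(W,[[*e,.012],[*e,.092]]).round(1))
im=camera("scene")[:,:,::-1];crop(im,330,180,470,290,5,"pics/s9.png")
E
```

```text
time: 12.55
ee_pos: [0.4954, 0.2452, 0.0439]
eef_rot: [0.706, 0.047, -0.705, 0.046]
ft_force: [0.8, -0.0, -0.6]
width: 0.0347
[0.49552886 0.2453367  0.04411665]
[[321.   16.2]
 [323.5 -59.7]]
```

View pics/w9c.png

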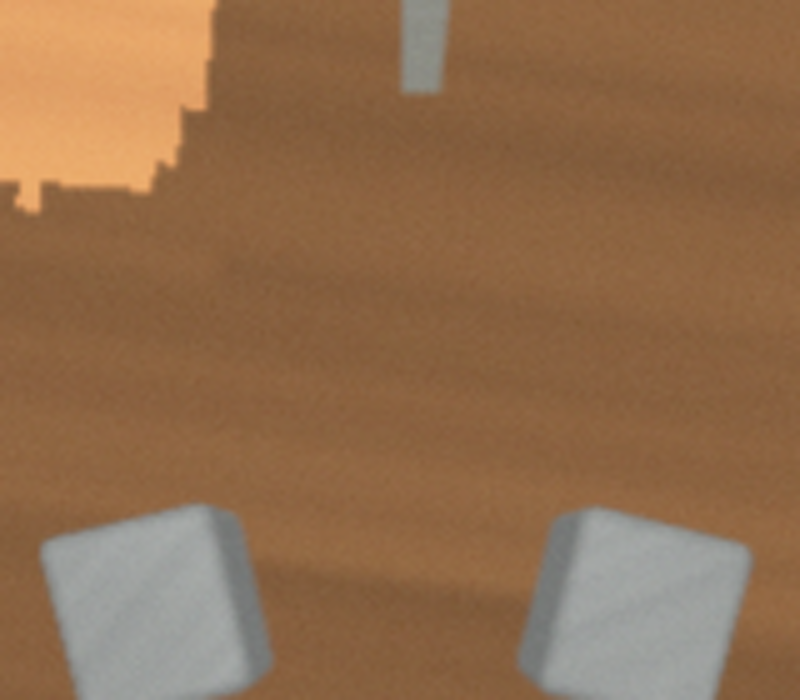

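View pics/s9.png

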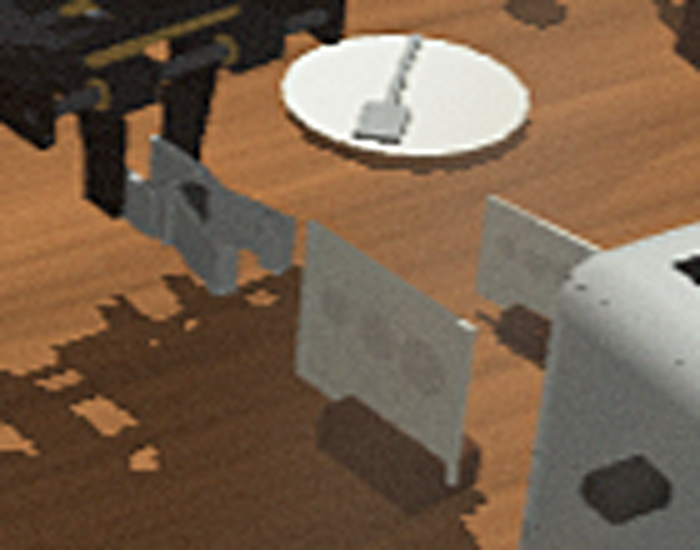

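Run:
```python
from h import *
W=get_calibration("wrist");s=read_state();r=R.from_quat(s["eef_rot"])
m=onz(W,240+421/5-.4,93/5-.4,.012)
# strip near the crop top: find z from same xy
mouth=s["ee_pos"]+r.apply([-.010,.0008,-.0755]); end=s["ee_pos"]+r.apply([-.010,.0008,-.082])
print("edge",m.round(4), "mouth",mouth.round(4))
u=np.array([np.cos(np.radians(7.8)),np.sin(np.radians(7.8))]);n=np.array([-u[1],u[0]])
for e in (m[:2],np.array([.6145,.2593])):
  print("mouth rel", (mouth[:2]-e)@u,(mouth[:2]-e)@n)
```

```text
edge [0.6141 0.2582 0.012 ] mouth [0.5704 0.2544 0.0542]
mouth rel -0.04375620416656273 0.002215406084361328
mouth rel -0.04432910591930918 0.001146449011360521
```

```bash
python3 -m inch '[[[0,-0.014,0,0,0,0,1],[0.06,-0.005,0,0,0,0,1],[0.12,0.003,0,0,0,0,1],[0.18,0.011,0,0,0,0,1],[0.25,0.02,0,0,0,0,1],[0.25,0.02,0,0,0,0,1],[0.25,0.02,0,0,0,0,1]]]'
python3 - <<'E'
from h import *
im=camera("wrist")[:,:,::-1];cv2.imwrite("pics/w10.png",im);crop(im,240,0,400,140,5,"pics/w10c.png")
s=read_state();print(s["ee_pos"],s["ft_force"])
im=camera("scene")[:,:,::-1];crop(im,330,180,470,290,5,"pics/s10.png")
im=camera("top")[:,:,::-1];crop(im,190,150,310,260,5,"pics/t10.png")
E
```

```text
time: 13.35
ee_pos: [0.5249, 0.2473, 0.0429]
eef_rot: [-0.705, -0.046, 0.706, -0.047]
ft_force: [-0.2, -0.2, -0.6]
width: 0.0345
[0.52470161 0.2473727  0.04296713] [-0.41435219  0.35210979  0.15600128]
```

View pics/w10c.png

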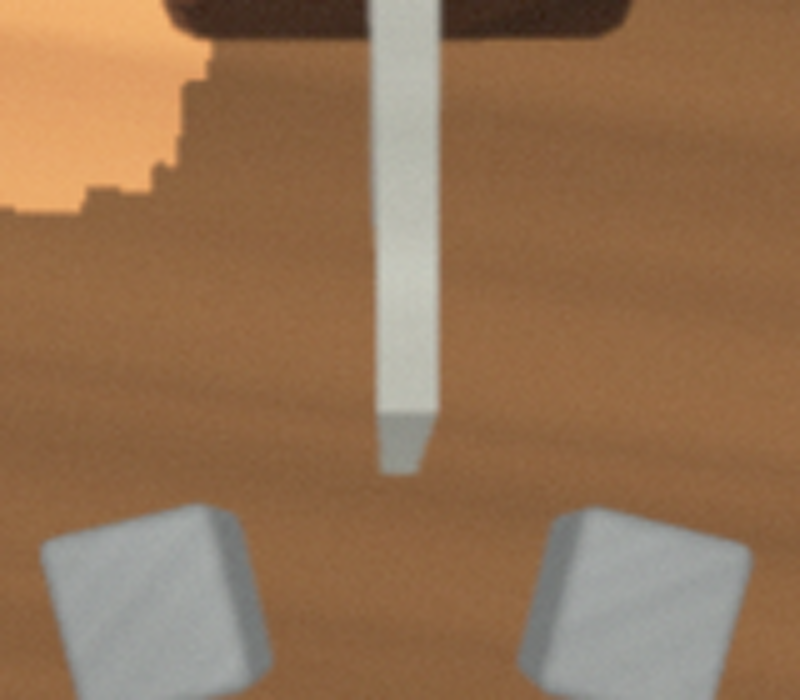

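View pics/s10.png

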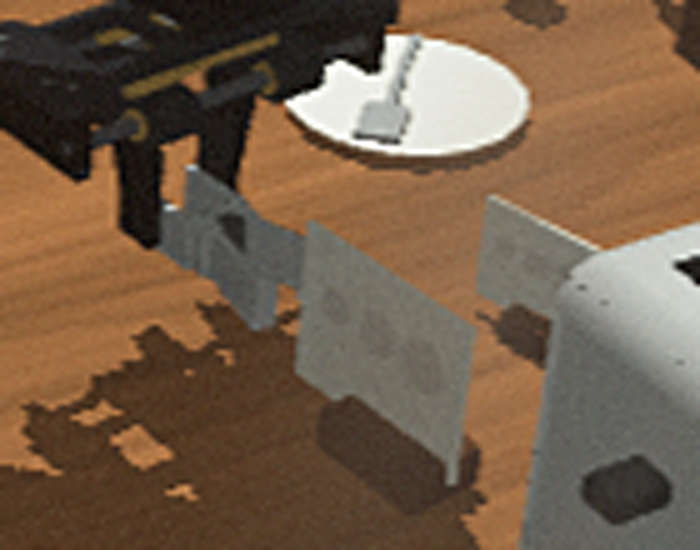

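View pics/t10.png

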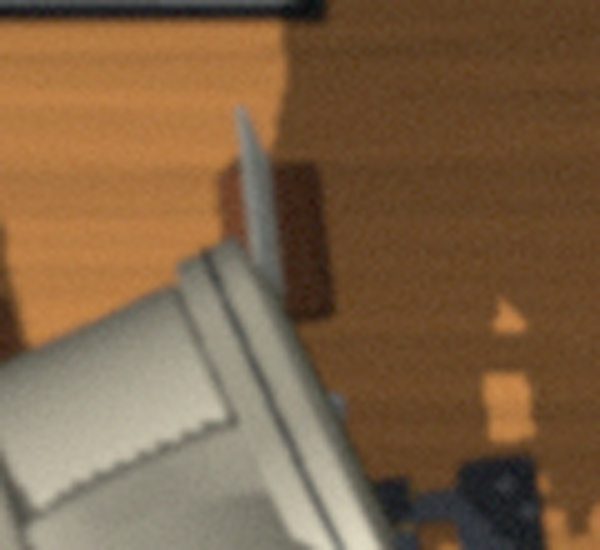

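```bash
python3 -m inch '[[[0.04,0.005,0,0,0,0,1],[0.08,0.01,0,0,0,0,1],[0.12,0.016,0,0,0,0,1],[0.16,0.021,0,0,0,0,1],[0.2,0.026,0,0,0,0,1],[0.223,0.029,0,0,0,0,1],[0.223,0.029,0,0,0,0,1],[0.223,0.029,0,0,0,0,1]]]'
python3 - <<'E'
from h import *
im=camera("wrist")[:,:,::-1];cv2.imwrite("pics/w11.png",im);crop(im,240,60,400,200,5,"pics/w11c.png")
s=read_state();print(s["ee_pos"],s["ft_force"])
im=camera("scene")[:,:,::-1];cv2.imwrite("pics/s11f.png",im);crop(im,330,180,470,290,5,"pics/s11.png")
r=R.from_quat(s["eef_rot"]);m=s["ee_pos"]+r.apply([-.010,.0008,-.0755])
u=np.array([np.cos(np.radians(7.8)),np.sin(np.radians(7.8))]);n=np.array([-u[1],u[0]]);e=np.array([.6142,.2587])
print((m[:2]-e)@u,(m[:2]-e)@n,m[2])
E
```

```text
time: 14.3
ee_pos: [0.5515, 0.2509, 0.0431]
eef_rot: [-0.705, -0.046, 0.706, -0.047]
ft_force: [-0.5, 0.8, -1.1]
width: 0.0346
[0.5514661  0.25086309 0.04309457] [ 0.66362778  0.73781034 -0.9476254 ]
0.012281180610599376 -0.00037667509508688144 0.053076365681663615
```

View pics/w11c.png

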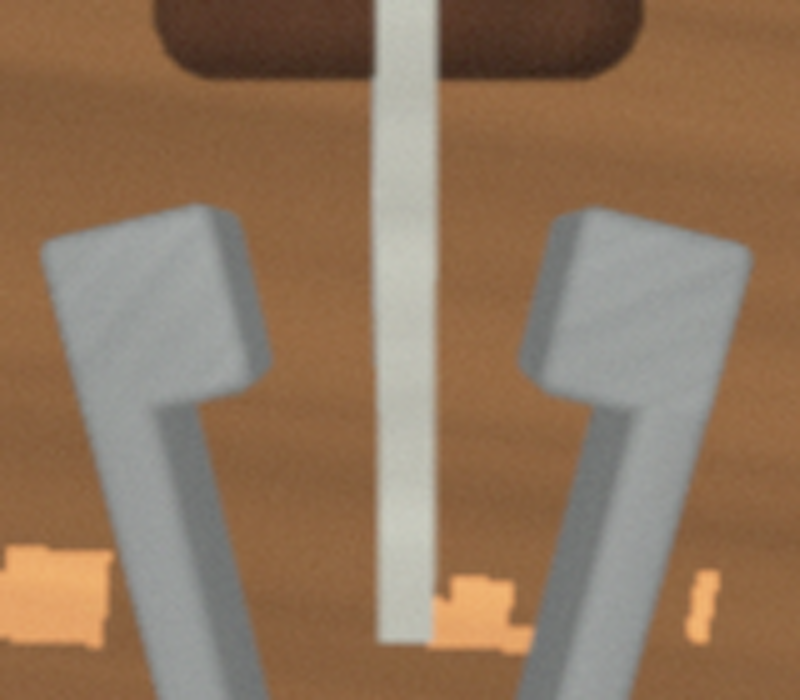

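View pics/s11f.png

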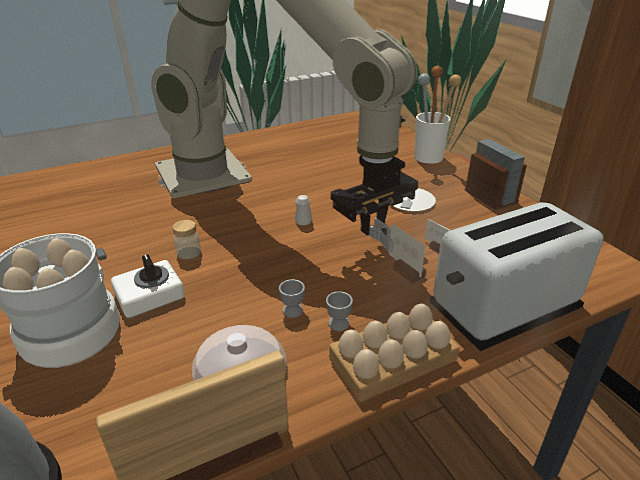

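View pics/s11.png

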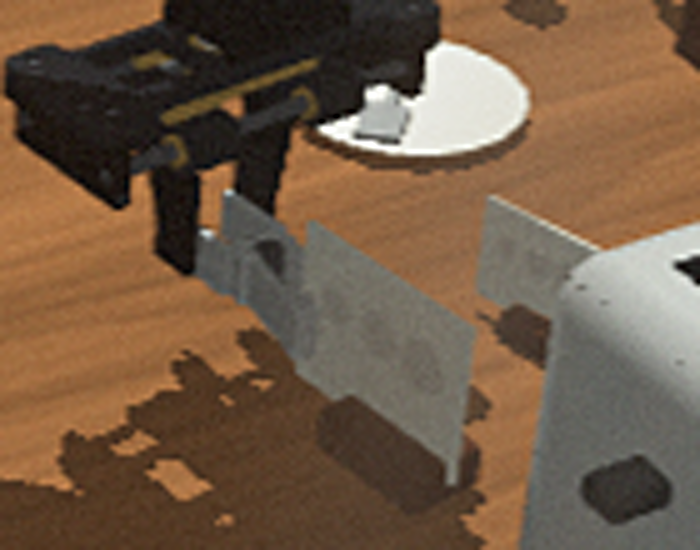

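```bash
python3 -m inch '[[[0,0,0,0,0,0,1],[0,0,0,0,0,0,1],[0,0,0,0,0,0,1],[0,0,0,0,0,0,1],[0,0,0,0,0,0,1]]]'
python3 -c "
from bench import *
print(read_state()['joint_vel'].round(3)); print(close_job())"
```

```text
time: 14.9
ee_pos: [0.5516, 0.2509, 0.0432]
eef_rot: [0.706, 0.047, -0.706, 0.047]
ft_force: [0.5, 1.3, -0.6]
width: 0.0345
[ 0.     0.001  0.002  0.     0.001 -0.     0.   ]
the job is handed in; nothing more can be done
None
```

The job is handed in at 14.9 s. The cooker is off, and the arm is holding the clip squeezed open round the card's free edge.

**Dial:** I turned it anticlockwise by pushing the bar with the shut fingers, because the open gripper body would have hit the steamer tower. The push force rose to 19 N at the stop. Afterwards the wrist picture put the bar at 183–184°. The deck's edges put off at about 184.5°, and the off tick itself measured 186°. The largest gap, about 3°, is within the 0.1 rad allowed.

**Clip:** I gripped it by the tails with 30 N. The opening read 34.5 mm, against the 36 mm given for fully squeezed. The pictures show the jaws wide open and the clip level.

**Final position:**
- The jaws sit one on each side of the 100 mm card; the other card measured only about 64 mm long.
- The tip points are about 12 mm in past the edge, centred to within about 0.5 mm, at a height of about 53 mm.
- The last wrist crop shows clear space on both sides of the card.
- The arm is still, and the wrist force is about 1–1.5 N, the same as in free air.

**Measurements that disagreed:** The card edge measured 1.1 mm differently from the wrist camera than from the fixed ones, so I re-centred before going in. The last scene picture shows the other things where they were. The spoon and saucer are partly hidden by the gripper in it; nothing came near them.

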